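# Oil sticks into the narrow-necked flask

### The arm

A 6-joint arm with a two-finger parallel gripper is mounted at the origin on the work surface; the furniture and walls round the work are solid. World frame = base frame: x ahead of the robot, y to its left, z up, the work surface at z = 0. Lengths are in m, angles in rad, forces in N, time in s.
With the tool pointing down it reaches from about 0.375 to 0.925 m from the base axis. Payload 5.7 kg.
Tool frame: the origin (TCP) lies midway between the tips of the shut fingers; the grasp point (between the pads) lies 19 mm behind it; z points along the fingers, y is the line along which they close (so a half turn about z gives the same grasp; the last joint's range is limited). The gripper opens to 88 mm and grips with 3 to 60 N. Pads are 20 mm wide; open, the fingers measure 115 mm over their backs; the gripper's body (75 mm by 178 mm) begins 61 mm behind the grasp point.
Start: joints at [1.143, 0.359, 1.51, -0, 1.272, -0.115], TCP at [0.185, 0.571, 0.223] pointing down, gripper open.
Joint ranges: [-2.97, 2.97], [-1.01, 2.36], [0.21, 2.38], [-0.96, 4.11], [0.2, 2.71], [-2.98, 2.98]. Speed limits (rad/s): [2.39, 2.39, 3.14, 3.14, 3.14, 3.14].

### API

Orientations are given as a unit quaternion [x, y, z, w].
In Python, from bench import move_ptp, servo_line, goto_joints, move_gripper, sleep, inverse_kinematics, capture, PlanningError, close_job, spot_in, silhouettes, current_clock, current_joint_pos, current_qvel, current_joint_torque, current_position, current_orientation, current_force, current_torque, current_finger_gap, current_grip_force gives the robot as it stands. Calls block until the motion is done:
- move_ptp(position, orientation): joint-space move of the TCP to a pose.
- servo_line(position, orientation=None, rate=0.15, contact_N=None): straight line of the TCP; orientation=None keeps the orientation; rate is the mean speed in m/s. With contact_N (N) it stops when the force on the tool has changed by that much, and returns True; else False.
- goto_joints(angles): joint-space move.
- move_gripper(opening): finger opening in m; the grip force is fixed at half the most; returns when the fingers have stopped.
- sleep(seconds).
- inverse_kinematics(position, orientation): joint angles nearest the present ones, or None.
- capture(name): name is "scene" or "top" or "wrist"; returns a dict with "image" (420x560x3 uint8, blue, green, red), "range_z" (420x560 float32, m along the optical axis (not along the pixel's ray), 0 where there is no reading), "intrinsics" (3x3 intrinsics, pixels), "R" (3x3) and "t" (3): a world point X has camera coordinates R X + t. Camera axes: x right, y down, z forward; pixel columns grow to the right and rows downward; lengths in m; the calibration is good to about 2 mm. A picture is of the moment at which its call begins.
A pose or a line that the arm cannot do raises PlanningError and nothing moves.
- close_job(): hands the job in; it is judged then, once.
Trained networks look in the newest picture that a camera, given by its name, has taken for a name from the list of things; names that differ only in an ending like _2 or _b are one class to them, and where a whole thing is asked for, a point or a joint stands for the part that bears it (a point fixed in the world has none). Each returns a list of dicts, best first, with "conf" (0 to 1); they miss things now and then, are a little off and sometimes report something else, mostly with a low value. They report only what shows in the picture. A call takes as long as a camera call. They do not tell look-alikes from the thing itself.
- spot_in(camera, query): "xy" ([column, row] in pixels, amid what is visible of it).
- silhouettes(camera, query): "region" (420x560 bool, what is visible of it) and "xy" ([column, row] in pixels, amid what is visible of it).
Readings, each from a call of its own:
- current_clock(): time.
- current_joint_pos(): joint angles.
- current_qvel(): joint speeds.
- current_joint_torque(): joint torques, N m.
- current_position(): TCP position.
- current_orientation(): TCP orientation.
- current_force(): force on the tool from outside, world axes, zero at the start.
- current_torque(): the same for the moment, N m.
- current_finger_gap(): finger opening in m.
- current_grip_force(): force on a finger pad.
Only numpy, scipy, OpenCV 4.12 (cv2) and the standard library are available. Lean on these libraries where they do the work, as an engineer would, in place of code of your own. Each camera call takes 0.05 s, during which the arm holds its last target. There are 200 camera calls.

### The job

Put the two loose oil sticks away in the tall clay flask, one after the other. Lay each one first in the sloping wooden rest and let go of it there, so that you can take it again by its raised end and feed it upright down through the narrow neck until it drops inside. Leave the flask standing where it is, and do not disturb the small bottle, the paint tube or the eraser.

Things in the scene. Friction and masses are not known exactly. Their poses are not given: they have to be found in the camera images.
- grey_stick: a paint-crusted, round oil stick, 119 mm long and 22 mm thick, about 50 g, lying on the table in front of the robot on its left; its last 26 mm at the -y end is a bare stub, 17 mm thick. Origin: middle of its underside as it lies at the start; its own y axis runs along its length
- grey_mid (a point): the middle of the grey-crusted stick on its long axis (59.5 mm from either end, 11 mm inside its surface); axes as the stick's, y along its length
- green_stick: a second, similar oil stick, 127 mm long and 21 mm thick, about 50 g, lying beside the first (which of the two lies nearer varies); its last 25 mm at the -y end is a bare stub, 18 mm thick. Origin and axes as for the other stick
- green_mid (a point): the middle of the second stick on its long axis (63.5 mm from either end, 10.5 mm inside its surface); axes as the stick's, y along its length
- rest: a small wooden rest fixed to the table: a board 70 x 135 x 10 mm with two V forks and, at their lower end, a foot stop. Origin on the table under the board; z up. A stick laid in the forks slopes 45 degrees, rising towards the rest's own -y, in its plane x = 0; let go, it stays put or slides down to the stop
- rest_stop (a point): point on the foot stop's face where a lying 22 mm stick's axis meets it: (0, 45, 45) mm in the rest's frame, same axes. The stick's axis runs from here along (0, -0.707, +0.707). Along it the forks (7 mm thick, 28 mm wide) are centred at 16 and 73 mm; between them is a free gap for fingers, and a stick's end beyond 77 mm stands out free
- flask: a heavy (1.8 kg) free-standing clay flask 190 mm tall: a round belly 106 mm across up to 98 mm, then shoulders closing to a neck from 146 mm up, 41 mm across outside, 30 mm clear inside, flaring to 36 mm at the rim. Hollow, 9 mm floor; both sticks fit inside below the neck. Origin: centre of its underside, z up the neck's axis
- small_bottle: bystander: a small empty glass bottle, 39 x 49 x 104 mm, standing; origin at the centre of its base
- tube: bystander: a paint tube, 35 x 102 x 23 mm, lying along its own y; origin at the middle of its underside
- eraser: bystander: an eraser block, 24 x 46 x 13 mm; origin at the middle of its underside
Mind the look-alikes: they are no part of the job. What is shaped like the grey_stick but orange or yellow is not meant.

How it is judged:
By the outcome, as a careful person would: the job done as asked, in the order asked, and still so for the second after the job is handed in, with the robot touching nothing.
It also fails if it takes over 72 s, if anything falls off the work surface, if the arm or the gripper's body presses on something with over 40 N, if the wrist force passes 120 N, or if a joint passes its speed limit or range.

## Working session

There is one attempt and no reset: what is moved stays moved. The work goes in short steps, each a Python script; the robot and the scene stay as the last script left them, time stands still between calls to the robot, and variables do not carry over. Pictures are saved under pics/ and viewed, at most 10 in all, crops included, and the job is handed in when it is done.

```bash
ls; mkdir -p pics; cat > h.py <<'E'
import numpy as np, cv2
from bench import *
from scipy.spatial.transform import Rotation as Rn
def cloud(c):
    z=c["range_z"];K=c["intrinsics"];v,u=np.mgrid[:z.shape[0],:z.shape[1]]
    P=np.stack([(u-K[0,2])/K[0,0]*z,(v-K[1,2])/K[1,1]*z,z],-1)
    W=(P-c["t"])@c["R"]; W[z<=0]=np.nan
    return W
def quat(zdir,ydir):
    z=np.array(zdir,float);z/=np.linalg.norm(z);y=np.array(ydir,float);y-=z*(y@z);y/=np.linalg.norm(y)
    return Rn.from_matrix(np.stack([np.cross(y,z),y,z],1)).as_quat()
E
python3 - <<'E'
from h import *
for cam in ("top","scene"):
    c=capture(cam);cv2.imwrite(f"pics/{cam}0.png",c["image"]);W=cloud(c)
    np.savez(f"{cam}0.npz",W=W,im=c["image"])
    print(cam,"campos",(-c["R"].T@c["t"]).round(3))
    for n in ("grey_stick","green_stick","rest","flask","small_bottle","tube","eraser"):
        for s in silhouettes(cam,n)[:4]:
            p=W[s["region"]];p=p[~np.isnan(p[:,0])]
            if len(p)<5: continue
            q=p[:,:2]-np.median(p[:,:2],0);w,V=np.linalg.eigh(q.T@q)
            print(n,round(s["conf"],2),np.round(s["xy"]),len(p),"mean",p.mean(0).round(3),"lo",np.percentile(p,2,0).round(3),"hi",np.percentile(p,98,0).round(3),"ax",V[:,1].round(3),"bgr",c["image"][s["region"]].mean(0).round())
print(current_clock())
E
```

```text
pics
top campos [ 0.383 -0.029  1.501]
grey_stick 0.83 [200. 234.] 275 mean [0.441 0.24  0.018] lo [ 0.43   0.187 -0.001] hi [0.451 0.294 0.026] ax [-0.03  1.  ] bgr [57. 70. 78.]
grey_stick 0.62 [276. 252.] 282 mean [0.405 0.009 0.018] lo [ 0.379 -0.042  0.001] hi [0.43  0.059 0.027] ax [-0.385  0.923] bgr [ 44.  78. 127.]
grey_stick 0.6 [327. 275.] 313 mean [ 0.325 -0.126  0.016] lo [ 0.309 -0.182 -0.002] hi [ 0.341 -0.072  0.026] ax [0.195 0.981] bgr [ 54. 110. 128.]
grey_stick 0.56 [213. 288.] 258 mean [0.294 0.2   0.018] lo [0.285 0.147 0.009] hi [0.304 0.254 0.027] ax [-0.011  1.   ] bgr [ 40.  74. 125.]
green_stick 0.49 [179. 178.] 271 mean [0.609 0.295 0.018] lo [0.583 0.239 0.006] hi [0.638 0.346 0.026] ax [0.414 0.91 ] bgr [48. 57. 66.]
rest 0.81 [268. 199.] 1094 mean [0.546 0.033 0.019] lo [ 0.514 -0.03   0.004] hi [0.581 0.097 0.093] ax [-0.052  0.999] bgr [ 42.  70. 105.]
flask 0.67 [394. 186.] 1339 mean [ 0.555 -0.303  0.121] lo [ 0.511 -0.356  0.009] hi [ 0.604 -0.261  0.192] ax [-0.439  0.899] bgr [33. 48. 79.]
small_bottle 0.71 [254. 147.] 313 mean [0.692 0.071 0.013
[... 1727 characters left out ...]
.96 [355. 204.] 770 mean [ 0.661 -0.123  0.055] lo [ 0.647 -0.145  0.007] hi [ 0.68  -0.091  0.104] ax [0.671 0.741] bgr [ 87. 113. 119.]
small_bottle 0.41 [184. 202.] 265 mean [0.435 0.237 0.016] lo [0.427 0.183 0.002] hi [0.444 0.294 0.023] ax [-0.026  1.   ] bgr [54. 67. 74.]
tube 0.71 [216. 169.] 171 mean [0.602 0.286 0.017] lo [0.579 0.237 0.007] hi [0.63  0.341 0.022] ax [0.405 0.914] bgr [47. 58. 67.]
tube 0.55 [304. 186.] 238 mean [0.688 0.059 0.013] lo [0.673 0.015 0.003] hi [0.704 0.109 0.023] ax [-0.104  0.995] bgr [ 74. 131. 150.]
eraser 0.52 [302. 271.] 235 mean [ 0.449 -0.156  0.012] lo [ 0.439 -0.176  0.004] hi [ 0.463 -0.132  0.016] ax [-0.13   0.992] bgr [ 74.  92. 135.]
0.8
```

```bash
python3 - <<'E'
import cv2,numpy as np
a=cv2.imread("pics/top0.png")[100:330,140:440];a=cv2.resize(a,None,fx=2.6,fy=2.6,interpolation=cv2.INTER_CUBIC);cv2.imwrite("pics/top0c.png",a)
b=cv2.imread("pics/scene0.png")[120:340,100:460];cv2.imwrite("pics/scene0c.png",cv2.resize(b,None,fx=2.2,fy=2.2,interpolation=cv2.INTER_CUBIC))
E
```

```text
(no output)
```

View pics/top0c.png

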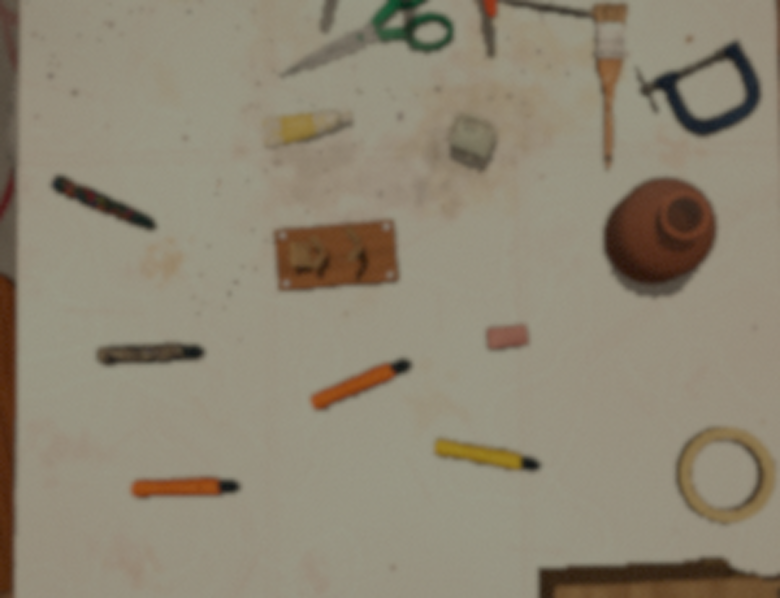

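View pics/scene0c.png

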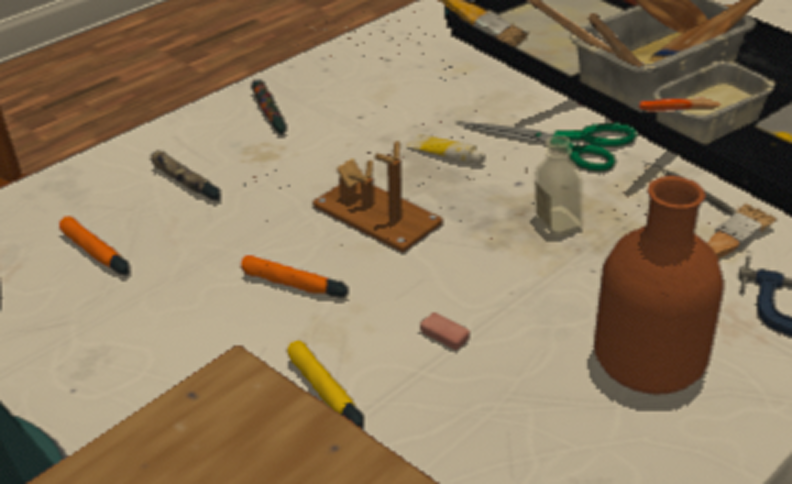

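The top view shows the grey stick at crop px (150,353) and the green, dark-flecked one at (104,203), both with the stub towards -y. The rest is at (337,256) with its stop to the left (+y) and its tall fork to the right. The flask rim is at (686,212). The orange and yellow sticks are the look-alikes.

```bash
cat >> h.py <<'E'
def fitstick(W,guess,r=0.08):
    "axis xy centre, direction (+y ish), length from points of height .008-.035 near guess"
    p=W.reshape(-1,3);p=p[np.isfinite(p[:,0])];p=p[(np.linalg.norm(p[:,:2]-guess,axis=1)<r)&(p[:,2]>.010)&(p[:,2]<.04)]
    c,(a,b),ang=cv2.minAreaRect(p[:,:2].astype(np.float32))
    q=p[:,:2]-p[:,:2].mean(0);d=np.linalg.eigh(q.T@q)[1][:,1];d*=np.sign(d[1])
    return np.array(c),d,max(a,b),min(a,b),p[:,2].max()
E
python3 - <<'E'
from h import *
for cam in ("top","scene"):
    W=np.load(cam+"0.npz")["W"];P=W.reshape(-1,3);P=P[np.isfinite(P[:,0])]
    for n,g in (("grey",(.441,.24)),("green",(.609,.295))): print(cam,n,*[np.round(v,4) for v in fitstick(W,np.array(g))])
    near=np.abs(P[:,:2]-[.546,.033]).max(1)<.09
    b=P[near&(P[:,2]>.006)&(P[:,2]<.016)];print("rest",cv2.minAreaRect(b[:,:2].astype(np.float32)),np.median(b[:,2]))
    f=P[(np.linalg.norm(P[:,:2]-[.56,-.31],axis=1)<.09)&(P[:,2]>.183)]
    c,r=cv2.minEnclosingCircle(f[:,:2].astype(np.float32));print("rim",c,r,f[:,2].max())
    f=P[(np.linalg.norm(P[:,:2]-[.56,-.31],axis=1)<.1)&(P[:,2]>.03)&(P[:,2]<.09)]
    A=np.c_[2*f[:,:2],np.ones(len(f))];s=np.linalg.lstsq(A,(f[:,:2]**2).sum(1),rcond=None)[0];print("belly",s[:2],np.sqrt(s[2]+s[:2]@s[:2]))
    t=P[near&(P[:,2]>.02)]
    th=.05;yv=np.array([-th,1])/np.hypot(th,1);xv=np.array([yv[1],-yv[0]]);q=t[:,:2]-[.546,.033]
    L=np.c_[q@xv,q@yv,t[:,2]]
    for h in np.arange(-.07,.07,.01):
        m=L[(L[:,1]>=h)&(L[:,1]<h+.01)]
        if len(m):print(round(h,2),len(m),m.min(0).round(3),m.max(0).round(3))
# IK feasibility
th=.05;yv=np.array([-th,1,0])/np.hypot(th,1);xv=np.array([yv[1],-yv[0],0]);o=np.array([.546,.033,0])
stop=o+.045*yv+[0,0,.045];u=(-yv+[0,0,1])/2**.5;n=(-yv-[0,0,1])/2**.5
for sx in (1,-1):
    print(inverse_kinematics([.441,.25,.1],quat([0,0,-1],[sx,0,0])))
    print(inverse_kinematics(stop+.04*u+.009*n,quat(n,sx*xv)))
    print(inverse_kinematics(stop+.04*u-.08*n,quat(n,sx*xv)))
    print("take",inverse_kinematics(stop+.096*u,quat(-u,sx*xv)),inverse_kinematics(stop+.2*u,quat(-u,sx*xv)))
    for yy in ([1,0,0],[0,1,0]): print("fl",inverse_kinematics([.565,-.305,.31],quat([0,0,-1],sx*np.array(yy))))
E
```

```text
top grey [0.4403 0.2405] [-0.036   0.9993] 0.1094 0.0632 0.0285
top green [0.5934 0.3004] [0.402  0.9156] 0.1244 0.1244 0.0267
rest ((0.5463182330131531, 0.0323677621781826), (0.17688632011413574, 0.17976923286914825), 89.52704620361328) 0.010481974462532403
rim (0.561608612537384, -0.3128732740879059) 0.02400907687842846 0.19577923722876506
belly [ 0.56154034 -0.31331592] 0.0527839441086967
-0.05 2 [ 0.001 -0.046  0.02 ] [ 0.007 -0.043  0.021]
-0.04 4 [-0.004 -0.031  0.024] [ 0.006 -0.03   0.088]
-0.03 35 [-0.014 -0.03   0.04 ] [ 0.016 -0.02   0.101]
-0.02 14 [-0.016 -0.02   0.091] [ 0.019 -0.015  0.103]
0.0 3 [-0.005  0.009  0.022] [0.002 0.009 0.03 ]
0.01 29 [-0.016  0.01   0.042] [0.013 0.019 0.059]
0.02 24 [-0.018  0.02   0.032] [0.019 0.03  0.059]
0.03 38 [-0.025  0.031  0.02 ] [0.013 0.04  0.052]
0.04 29 [-0.011  0.04   0.026] [0.012 0.048 0.059]
0.05 1 [-0.035  0.057  0.022] [-0.035  0.057  0.022]
scene grey [0.4364 0.2408] [-0.0423  0.9991] 0.1197 0.0214 0.0243
scene green [0.6069 0.2943] [0.4053 0.9142] 0.1255 0.021 0.0232
rest ((0.5434185266494751, 0.03380145505070686), (0
[... 1200 characters left out ...]
6.02512925e-01  3.60065989e-01  1.29209199e+00 -4.44089210e-16
  1.48943467e+00 -2.17330925e+00]
[ 3.79383239e-01  3.79378796e-01  1.84530128e+00 -4.44089210e-16
  9.16912581e-01 -2.76220941e+00]
[ 0.4194206   0.71061576  1.67807164 -0.77755342  1.2224076  -2.31634728]
[ 0.51098834  0.65008799  1.57694008 -0.69979574  1.38757566 -2.37698807]
take [-0.54482445  0.64248409  1.66015228  0.63745671  1.3920905   2.24741503] [-0.63800958  0.58555649  1.52701417  0.57803211  1.59086607  2.29433373]
fl [-6.02512925e-01  3.60065989e-01  1.29209199e+00 -4.44089210e-16
  1.48943467e+00  2.53907973e+00]
fl [-6.02512925e-01  3.60065989e-01  1.29209199e+00 -4.44089210e-16
  1.48943467e+00  9.68283402e-01]
```

```bash
python3 - <<'E'
from h import *
d=np.array([-.04,.999,0]);c=np.array([.4385,.2406,0])
q=quat([0,0,-1],[d[1],-d[0],0])
move_ptp(c+.0195*d+[0,0,.12],q)
w=capture("wrist");W=cloud(w);cv2.imwrite("pics/w1.png",w["image"])
print(-w["R"].T@w["t"],current_clock())
for s in silhouettes("wrist","grey_stick"):
    p=W[s["region"]];p=p[np.isfinite(p[:,0])&(p[:,2]>.008)]
    if len(p)>20:
        b=cv2.minAreaRect(p[:,:2].astype(np.float32));g=p[:,:2]-p[:,:2].mean(0);v=np.linalg.eigh(g.T@g)[1][:,1]
        print(s["conf"],s["xy"],b,v,p[:,2].max())
E
```

```text
[0.43483491 0.34598075 0.28379029] 2.375
0.74 [242.0, 389.2] ((0.3958964943885803, 0.03434043005108833), (0.018161699175834656, 0.07052294164896011), 22.68619728088379) [-0.44205313  0.89698887] 0.024505960392392754
0.61 [136.3, 249.0] ((0.29422786831855774, 0.20722444355487823), (0.01952895149588585, 0.1123347133398056), 1.1288658380508423) [-0.01049055  0.99994497] 0.024555276654984873
0.55 [290.0, 215.8] ((0.439814954996109, 0.2431931346654892), (0.02026842162013054, 0.11675486713647842), 2.540268659591675) [-0.02741373  0.99962417] 0.02465550175529001
```

View pics/w1.png

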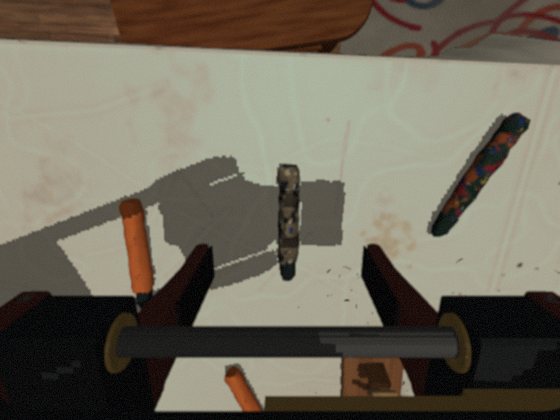

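The wrist view shows the grey stick at px (288,215), centred between the fingers, with its stub towards the robot (-y). Grasping it now.

```bash
cat >> h.py <<'E'
ro=np.array([.545,.033,0]);th=np.radians(4.0)
yv=np.array([-np.sin(th),np.cos(th),0]);xv=np.array([np.cos(th),np.sin(th),0]);Z=np.array([0,0,1.])
stop=ro+.045*yv+.045*Z;u=(-yv+Z)/2**.5;n=(-yv-Z)/2**.5
def pick(c,d):
    d=np.array([*d,0]);d/=np.linalg.norm(d);q=quat(-Z,[d[1],-d[0],0]);p=np.array([*c,0])+d*OFF
    if np.linalg.norm(current_position()[:2]-p[:2])>.03: move_ptp(p+.10*Z,q)
    servo_line(p+.003*Z,q,rate=.12)
    move_gripper(0.012)
    print("gap",current_finger_gap(),current_grip_force(),current_position())
    servo_line(p+.13*Z,q,rate=.25)
E
python3 - <<'E'
import h
from h import *
h.OFF=.0195
pick((.4395,.242),(-.035,.999))
pre=stop+.044*u-.06*n
move_ptp(pre,quat(n,xv))
w=capture("wrist");cv2.imwrite("pics/w2.png",w["image"]);np.savez("w2.npz",W=cloud(w))
c=capture("scene");cv2.imwrite("pics/s2.png",cv2.resize(c["image"][100:260,150:420],None,fx=2.9,fy=2.9))
print(current_clock(),current_finger_gap(),current_force())
E
```

```text
gap 0.02055348881641321 29.98959766700864 [0.43879596 0.2614878  0.00297122]
6.1417 0.02058944046708955 [-0.04446546 -0.47803516 -0.71092478]
```

View pics/s2.png

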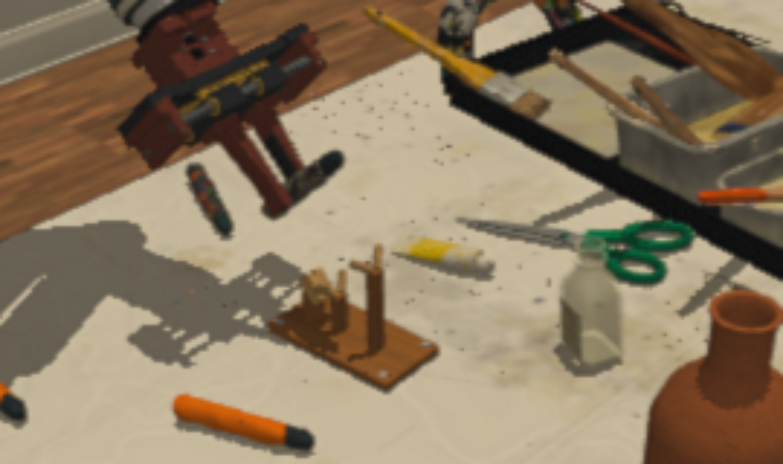

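View pics/w2.png

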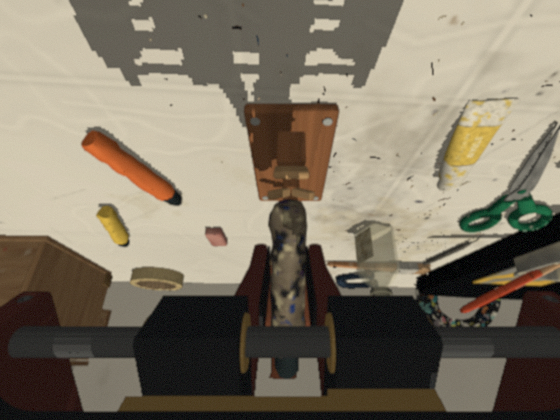

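The stick is held, sloping at 45° with its stub up. In the wrist view the rest's stop is at px (290,150), in line with the stick at (287,215). Laying it down.

```bash
cat >> h.py <<'E'
def lay(s,k):
    q=quat(n,xv)
    servo_line(stop+s*u+(k-.012)*n,q,rate=.12)
    hit=servo_line(stop+s*u+(k+.004)*n,q,rate=.03,contact_N=4)
    p=current_position()-stop;print("lay hit",hit,"s",p@u,"k",p@n,"x",p@xv,current_force(),current_clock())
def unlay(s,k):
    move_gripper(.05)
    servo_line(stop+s*u+(k-.09)*n,quat(n,xv),rate=.2)
E
python3 - <<'E'
from h import *
lay(.044,.008)
unlay(.044,.008)
sleep(.2)
for cam in ("wrist","scene","top"):
    c=capture(cam);W=cloud(c);np.savez(f"{cam}3.npz",W=W,im=c["image"])
    p=W.reshape(-1,3)-stop
    L=np.c_[p@xv,p@u,p@n];m=(abs(L[:,0])<.02)&(abs(L[:,2])<.016)&(L[:,1]>.08)&(L[:,1]<.16);L=L[m]
    if len(L): print(cam,len(L),"send",np.percentile(L[:,1],98),L[:,1].max())
    for a in np.arange(.02,.13,.01):
        m=(p@xv>-.02)&(p@xv<.02)&(abs(p@n)<.02)&(p@u>a)&(p@u<a+.01);q=p[m]
        if len(q)>3: print(round(a,2),len(q),"x",(q@xv).min().round(4),(q@xv).max().round(4),"n",(q@n).min().round(4))
    if cam=="scene": cv2.imwrite("pics/s3.png",cv2.resize(c["image"][100:260,150:420],None,fx=2.9,fy=2.9))
print(current_clock())
E
```

```text
lay hit True s 0.043730320412491634 k 0.012255002394986335 x 0.0005187984321799305 [0.03661762 1.69066244 2.07733019] 7.3333
wrist 739 send 0.1197944086517327 0.12173795510265625
0.02 346 x -0.0173 0.0194 n -0.0083
0.03 268 x -0.0087 0.0109 n -0.0091
0.04 245 x -0.0088 0.011 n -0.0087
0.05 262 x -0.0089 0.0112 n -0.0084
0.06 252 x -0.0091 0.0113 n -0.0081
0.07 378 x -0.0174 0.0189 n -0.0084
0.08 233 x -0.0156 0.0189 n -0.0081
0.09 207 x -0.0083 0.0109 n -0.0076
0.1 157 x -0.0073 0.01 n -0.0065
0.11 128 x -0.0067 0.0092 n -0.0053
0.12 14 x -0.0038 0.0054 n -0.0027
scene 130 send 0.12406160423998011 0.12513180561230813
0.02 56 x -0.018 0.0134 n -0.0055
0.03 15 x -0.0103 -0.0018 n -0.0047
0.04 25 x -0.0104 0.0018 n -0.0065
0.05 22 x -0.0111 0.0016 n -0.0056
0.06 16 x -0.0097 -0.0003 n -0.0066
0.07 30 x -0.0185 0.0086 n -0.0049
0.08 47 x -0.0162 0.0122 n -0.0055
0.09 26 x -0.0103 -0.0016 n -0.0045
0.1 22 x -0.009 -0.0016 n -0.0043
0.11 26 x -0.0085 0.0082 n -0.0038
0.12 17 x -0.0063 0.0027 n -0.0008
top 106 send 0.12852854595895136 0.1294988589291824
0.02 33 x -0.0164 0.0168 n -0.0083
0.03 15 x -0.0075 0.0091 n -0.0087
0.04 17 x -0.0077 0.0112 n -0.0073
0.05 19 x -0.0069 0.0093 n -0.0068
0.06 19 x -0.0084 0.0109 n -0.0098
0.07 22 x -0.0155 0.0149 n -0.0079
0.08 35 x -0.0157 0.0172 n -0.0091
0.09 20 x -0.0074 0.0094 n -0.0077
0.1 16 x -0.0077 0.0114 n -0.0078
0.11 22 x -0.005 0.009 n -0.0067
0.12 15 x -0.0053 0.0075 n -0.0059
8.9583
```

View pics/s3.png

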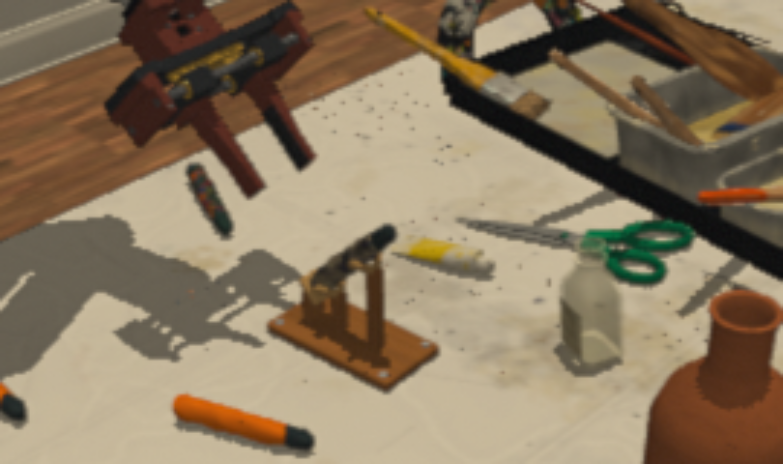

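The grey stick lies in both forks with its stub raised at crop px (383,238). Its end is at s≈121 mm, so I'm taking it by the stub.

```bash
cat >> h.py <<'E'
FL=np.array([.560,-.313,0])
def take(s,dn,dx):
    q=quat(-u,xv)
    move_ptp(stop+.12*u-.04*n+.09*Z,quat(-Z,xv))
    b=stop+dn*n+dx*xv
    move_ptp(b+(s+.05)*u,q)
    servo_line(b+s*u,q,rate=.08,contact_N=8)
    move_gripper(.008)
    print("gap",current_finger_gap(),current_grip_force(),(current_position()-b)@u,current_clock())
    servo_line(b+s*u-.05*n,q,rate=.12)
    move_ptp(FL+.33*Z,quat(-Z,xv))
    print("hover",current_position(),current_clock(),current_finger_gap())
def hang():
    "axis of hanging stick from points below the fingers, each camera"
    T=current_position();out=[]
    for cam in ("scene","top","wrist"):
        W=cloud(capture(cam));P=W.reshape(-1,3);P=P[np.isfinite(P[:,0])]
        P=P[(np.linalg.norm(P[:,:2]-T[:2],axis=1)<.03)&(P[:,2]>.205)&(P[:,2]<T[2]-.01)]
        if len(P)<10: print(cam,len(P));continue
        print(cam,len(P),"z",P[:,2].min(),P[:,2].max())
        for a in np.arange(.205,T[2]-.01,.02):
            m=P[(P[:,2]>=a)&(P[:,2]<a+.02)]
            if len(m)>4: print("  ",round(a,3),len(m),(m[:,:2].min(0)-T[:2]).round(4),(m[:,:2].max(0)-T[:2]).round(4))
E
python3 - <<'E'
from h import *
take(.099,.003,.001)
hang()
c=capture("scene");cv2.imwrite("pics/s4.png",cv2.resize(c["image"][100:300,250:500],None,fx=3,fy=3))
E
```

```text
gap 0.015993401066017633 29.583718358662168 0.09910997392181045 11.9833
hover [ 0.55941675 -0.31196837  0.32826739] 14.0 0.015812999988287262
scene 487 z 0.23525385508453753 0.3182092355697204
   0.225 37 [-0.0114 -0.0028] [0.0002 0.0148]
   0.245 115 [-0.0118 -0.0046] [0.0091 0.0143]
   0.265 115 [-0.0112 -0.0075] [0.0026 0.0147]
   0.285 121 [-0.0114 -0.0088] [0.0062 0.0122]
   0.305 99 [-0.0118 -0.0103] [0.0062 0.0105]
top 0
wrist 1175 z 0.23771660492529717 0.3182250027197299
   0.225 36 [-0.0092  0.0099] [0.0102 0.0181]
   0.245 227 [-0.0097  0.006 ] [0.0112 0.0184]
   0.265 272 [-0.0089  0.0033] [0.0108 0.0172]
   0.285 341 [-0.0091  0.0017] [0.0109 0.0141]
   0.305 299 [-0.0089  0.0023] [0.011  0.0122]
```

View pics/s4.png

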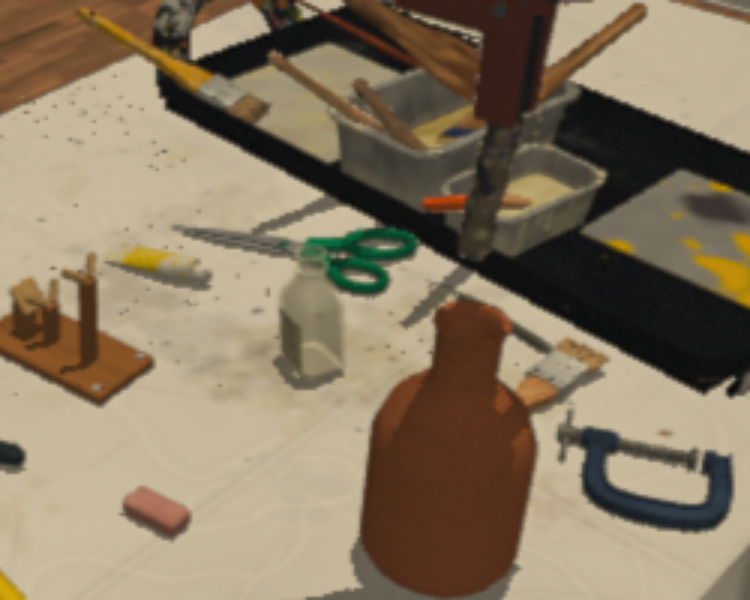

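The grey stick hangs from the gripper at crop px (485,200), with its lower end about 5° off towards +y. I'll tilt the tool to compensate, then feed it in.

```bash
cat >> h.py <<'E'
def feed(ty,oy,ox=0,zr=.203):
    q=quat([0,-ty,-1],xv);b=FL-[ox,oy,0]
    servo_line(b+.33*Z,q,rate=.1);sleep(.2);hang()
    hit=servo_line(b+.255*Z,q,rate=.1,contact_N=4)
    print("1",hit,current_position(),current_force())
    if hit: return
    hit=servo_line(b+zr*Z,q,rate=.08,contact_N=4)
    print("2",hit,current_position(),current_force(),current_clock())
E
python3 - <<'E'
from h import *
feed(.088,.001)
E
```

```text
scene 504 z 0.23652721977993738 0.3198712481861357
   0.225 33 [-0.009  -0.0114] [0.0031 0.0035]
   0.245 119 [-0.0128 -0.0115] [0.0081 0.0073]
   0.265 121 [-0.0121 -0.0112] [0.0061 0.008 ]
   0.285 125 [-0.0111 -0.0116] [0.0087 0.0085]
   0.305 106 [-0.0123 -0.0118] [0.0059 0.0077]
top 25 z 0.2336249971310169 0.2801479879674476
   0.245 15 [-0.0062  0.0015] [0.0093 0.0086]
   0.265 7 [-0.0027  0.0065] [0.0072 0.0087]
wrist 1199 z 0.23849043337599599 0.3199208909801549
   0.225 27 [-0.0092  0.0022] [0.0093 0.0102]
   0.245 228 [-0.0098 -0.0007] [0.0112 0.0108]
   0.265 267 [-0.009  -0.0022] [0.0108 0.0113]
   0.285 328 [-0.0093 -0.0009] [0.0107 0.0106]
   0.305 349 [-0.0091  0.0009] [0.0108 0.0101]
1 False [ 0.5604237  -0.31427519  0.25568602] [ 0.06143164 -0.23815181 -0.53612208]
2 False [ 0.56030178 -0.31419666  0.2032754 ] [ 0.89742413  0.85227844 -0.11307064] 16.5
```

```bash
cat > rel.py <<'E'
from h import *
move_gripper(.045);sleep(.3)
p=np.array(current_position())
servo_line(p+.1*Z,rate=.25)
for cam in ("scene","top"):
    c=capture(cam);P=cloud(c).reshape(-1,3);P=P[np.isfinite(P[:,0])]
    f=P[(np.linalg.norm(P[:,:2]-FL[:2],axis=1)<.06)]
    print(cam,"above rim",(( f[:,2]>.2)&(f[:,2]<.26)).sum())
    r=f[(f[:,2]>.183)&(f[:,2]<.2)]
    if len(r): print("rim",cv2.minEnclosingCircle(r[:,:2].astype(np.float32)))
    if cam=="scene": cv2.imwrite("pics/rel%d.png"%(current_clock()*10),c["image"])
print(current_clock(),current_force())
E
python3 rel.py
python3 - <<'E'
import h
from h import *
d=np.array([.404,.915,0]);c=np.array([.608,.295,0])
d/=np.linalg.norm(d)
move_ptp(np.array([.56,.0,.33]),quat(-Z,xv))
move_ptp(c+.0235*d+[0,0,.12],quat(-Z,[d[1],-d[0],0]))
w=capture("wrist");W=cloud(w)
for s in silhouettes("wrist","green_stick"):
    p=W[s["region"]];p=p[np.isfinite(p[:,0])&(p[:,2]>.008)]
    if len(p)>20:
        b=cv2.minAreaRect(p[:,:2].astype(np.float32));g=p[:,:2]-p[:,:2].mean(0);v=np.linalg.eigh(g.T@g)[1][:,1]
        print(s["conf"],s["xy"],b,v,p[:,2].max())
t=capture("top");print(fitstick(cloud(t),np.array([.609,.295])),current_clock())
cv2.imwrite("pics/t5.png",cv2.resize(t["image"][130:250,340:440],None,fx=4,fy=4))
E
```

```text
scene above rim 0
rim ((0.5586951971054077, -0.31197258830070496), 0.025123899802565575)
top above rim 0
rim ((0.5617038011550903, -0.31221309304237366), 0.023526864126324654)
18.0917 [-0.41531093  0.2074109  -0.77759525]
0.94 [284.6, 220.4] ((0.6087705492973328, 0.2959974408149719), (0.12210595607757568, 0.01991228573024273), 65.40361785888672) [0.41162376 0.91135387] 0.02327533794732593
(array([0.59497601, 0.28178909]), array([0.41391062, 0.91031752]), 0.11591770499944687, 0.09722504019737244, np.float64(0.029752306671439913)) 20.8667
```

View pics/t5.png

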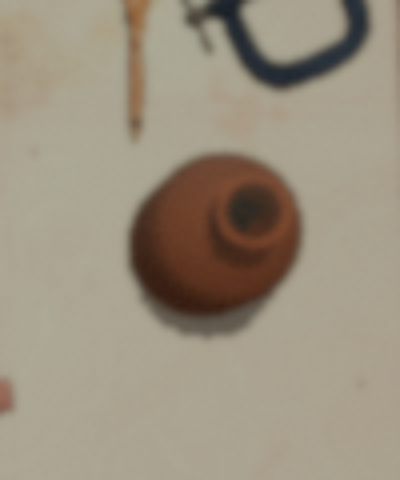

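The top view shows the flask unmoved with its mouth at px (253,210), and the grey stick has dropped inside. Next is the green one.

```bash
python3 - <<'E'
import h
from h import *
h.OFF=.0235
pick((.6086,.2958),(.409,.9125))
move_ptp(stop+.043*u-.06*n,quat(n,xv))
print(current_finger_gap(),current_clock())
lay(.043,.0075)
unlay(.043,.0075)
sleep(.2)
for cam in ("wrist","scene"):
    c=capture(cam);W=cloud(c)
    p=W.reshape(-1,3)-stop
    L=np.c_[p@xv,p@u,p@n];m=(abs(L[:,0])<.02)&(abs(L[:,2])<.016)&(L[:,1]>.08)&(L[:,1]<.16);L=L[m]
    if len(L): print(cam,len(L),"send",np.percentile(L[:,1],98),L[:,1].max())
    for a in np.arange(.02,.14,.02):
        m=(p@xv>-.02)&(p@xv<.02)&(abs(p@n)<.02)&(p@u>a)&(p@u<a+.01);q=p[m]
        if len(q)>3: print(round(a,2),len(q),"x",(q@xv).min().round(4),(q@xv).max().round(4),"n",(q@n).min().round(4))
    if cam=="scene": cv2.imwrite("pics/s6.png",cv2.resize(c["image"][100:260,150:420],None,fx=2.9,fy=2.9))
print(current_clock())
E
```

```text
gap 0.020290481119647485 30.000533647835255 [0.61846939 0.31733467 0.0034226 ]
0.02043386240271231 24.075
lay hit True s 0.04278858525884807 k 0.011791074988840761 x 0.0005370149117573325 [1.18712019 0.81890074 2.79612748] 25.2667
wrist 800 send 0.12503668085436265 0.1283932904701682
0.02 351 x -0.0174 0.0195 n -0.0066
0.04 267 x -0.0089 0.011 n -0.0081
0.06 228 x -0.0091 0.0105 n -0.0077
0.08 226 x -0.0166 0.019 n -0.0064
0.1 177 x -0.0067 0.0101 n -0.0068
0.12 64 x -0.0048 0.0092 n -0.005
scene 143 send 0.1307365011672716 0.13180240999220874
0.02 45 x -0.0168 0.0107 n -0.0041
0.04 21 x -0.0112 0.0012 n -0.0051
0.06 19 x -0.0118 0.0017 n -0.0054
0.08 44 x -0.0176 0.0095 n -0.0029
0.1 19 x -0.0082 0.0011 n -0.0045
0.12 28 x -0.007 0.0063 n -0.0028
26.8417
```

View pics/s6.png

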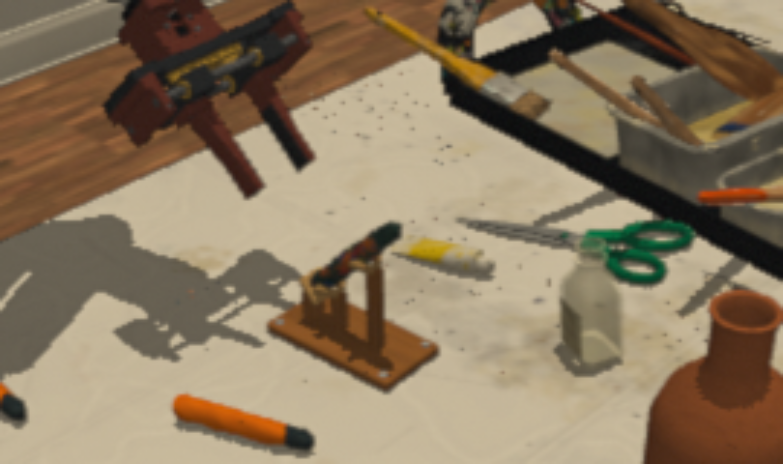

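The green stick is laid in the forks with its stub at crop px (388,235) and its end at s≈128 mm. Taking it by the stub.

```bash
python3 - <<'E'
from h import *
take(.107,.003,.001)
hang()
E
```

```text
gap 0.015624859692784742 29.969141179178678 0.10713164102254125 29.8583
hover [ 0.55942499 -0.31201414  0.32833116] 31.85 0.015091435244265015
scene 508 z 0.22639724609211745 0.31827103846350324
   0.225 78 [-0.0134 -0.0063] [0.0024 0.0135]
   0.245 109 [-0.0129 -0.0078] [0.0021 0.0112]
   0.265 117 [-0.0135 -0.0084] [0.001  0.0105]
   0.285 118 [-0.0131 -0.0103] [0.0012 0.0102]
   0.305 86 [-0.0106 -0.0102] [0.0046 0.0071]
top 0
wrist 1134 z 0.229988574490274 0.31831210204176097
   0.225 116 [-0.0111  0.004 ] [0.0086 0.0144]
   0.245 153 [-0.0112  0.0029] [0.0083 0.0138]
   0.265 286 [-0.011   0.0009] [0.009  0.0135]
   0.285 320 [-0.0107 -0.0005] [0.0087 0.0125]
   0.305 259 [-0.0093  0.0017] [0.0087 0.0105]
```

```bash
python3 - <<'E'
from h import *
feed(.05,0.,-.001)
print(current_finger_gap())
E
```

```text
scene 518 z 0.22857899485592248 0.3196566026551421
   0.225 72 [-0.0135 -0.0111] [-0.0001  0.009 ]
   0.245 110 [-0.013  -0.0117] [0.0006 0.0068]
   0.265 117 [-0.0129 -0.0116] [0.0013 0.0093]
   0.285 121 [-0.0123 -0.0114] [0.0039 0.0068]
   0.305 98 [-0.0124 -0.012 ] [0.0039 0.0075]
top 40 z 0.2363475750366769 0.2928098613788794
   0.225 8 [-0.0088  0.0014] [0.001  0.0067]
   0.245 14 [-0.0107 -0.0025] [0.004 0.007]
   0.265 15 [-0.0076  0.0022] [0.0091 0.0076]
wrist 1143 z 0.2321017847664258 0.3198875968121097
   0.225 105 [-0.011 -0.001] [0.0087 0.0095]
   0.245 155 [-0.0111 -0.0018] [0.0075 0.0101]
   0.265 279 [-0.011  -0.0017] [0.009 0.01 ]
   0.285 317 [-0.0107 -0.0026] [0.0087 0.0102]
   0.305 287 [-0.0094  0.0005] [0.0085 0.0092]
1 False [ 0.56142701 -0.31329701  0.25569173] [-0.01607162  0.50708494 -0.2077149 ]
2 False [ 0.56127946 -0.31318689  0.20326687] [0.26578628 0.78682948 0.05152581] 34.3
0.015522222798548096
```

```bash
python3 rel.py; python3 - <<'E'
from h import *
p=np.array(current_position());servo_line(p+.12*Z,rate=.3)
move_ptp([.45,.1,.4],quat(-Z,xv))
sleep(.5)
a=capture("top");b=capture("scene");np.savez("end.npz",W=cloud(a))
im=np.hstack([cv2.resize(a["image"][130:250,280:440],(400,300)),cv2.resize(b["image"][120:340,200:493],(400,300))])
cv2.imwrite("pics/end.png",im)
for n_ in ("flask","small_bottle","tube","eraser"):
    W=cloud(b)
    for s in silhouettes("scene",n_)[:2]:
        q=W[s["region"]];print(n_,s["conf"],np.nanmean(q,0).round(3))
print(current_clock())
E
```

```text
scene above rim 0
rim ((0.5593308806419373, -0.3123643100261688), 0.024385493248701096)
top above rim 0
rim ((0.5606995820999146, -0.3145486116409302), 0.023045523092150688)
35.9 [ 0.7995514  -0.11532207  0.32669312]
flask 0.73 [ 0.534 -0.326  0.102]
small_bottle 0.89 [ 0.662 -0.122  0.054]
tube 0.66 [0.689 0.06  0.012]
eraser 0.7 [ 0.45  -0.157  0.012]
38.8167
```

View pics/end.png

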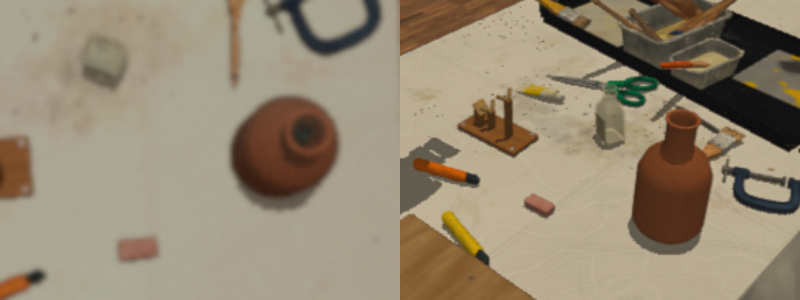

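The last view shows the rest empty, the flask in place with its mouth at px (308,132), and the bystanders unmoved. Something shows faintly in the mouth, so I'll check its depth before handing in.

```bash
python3 - <<'E'
from h import *
for f in ("top0.npz","end.npz"):
    P=np.load(f)["W"].reshape(-1,3);P=P[np.isfinite(P[:,0])]
    # rays through the mouth at z=.19, top camera
    C=np.array([.383,-.029,1.501]);t=(C[2]-.19)/(C[2]-P[:,2]);M=C+(P-C)*t[:,None]
    m=(np.linalg.norm(M[:,:2]-FL[:2],axis=1)<.012);print(f,P[m].round(3).tolist())
E
```

```text
top0.npz [[0.575, -0.319, 0.165], [0.595, -0.346, 0.012], [0.576, -0.32, 0.146], [0.575, -0.321, 0.153], [0.574, -0.324, 0.154], [0.573, -0.324, 0.166], [0.571, -0.324, 0.175], [0.592, -0.343, 0.014], [0.591, -0.345, 0.015], [0.592, -0.349, 0.01], [0.591, -0.35, 0.019], [0.573, -0.325, 0.149], [0.571, -0.325, 0.16], [0.57, -0.326, 0.167], [0.588, -0.339, 0.018], [0.589, -0.343, 0.012], [0.589, -0.346, 0.009], [0.589, -0.35, 0.007], [0.589, -0.351, 0.014], [0.588, -0.353, 0.019], [0.57, -0.327, 0.148], [0.568, -0.327, 0.161], [0.566, -0.326, 0.175], [0.586, -0.34, 0.01], [0.586, -0.343, 0.011], [0.586, -0.346, 0.01], [0.586, -0.349, 0.012], [0.586, -0.351, 0.012], [0.586, -0.355, 0.01], [0.568, -0.328, 0.145], [0.566, -0.328, 0.157], [0.565, -0.329, 0.163], [0.584, -0.341, 0.007], [0.584, -0.344, 0.005], [0.583, -0.345, 0.012], [0.583, -0.348, 0.013], [0.584, -0.352, 0.008], [0.583, -0.355, 0.008], [0.583, -0.356, 0.014], [0.564, -0.328, 0.155], [0.562, -0.329, 0.165], [0.581, -0.34, 0.01], [0.58, -0.342, 0.017], [0.58, -0.345, 0.012], [0.58, -0.349, 0.011], [0.58, -0.351, 0.011], [0.
[... 1532 characters left out ...]
0.329, 0.164], [0.565, -0.315, 0.13], [0.564, -0.317, 0.135], [0.564, -0.32, 0.132], [0.564, -0.322, 0.134], [0.564, -0.325, 0.132], [0.57, -0.338, 0.088], [0.58, -0.357, 0.011], [0.562, -0.329, 0.152], [0.559, -0.328, 0.167], [0.562, -0.315, 0.131], [0.562, -0.318, 0.13], [0.562, -0.32, 0.133], [0.562, -0.322, 0.133], [0.562, -0.325, 0.132], [0.577, -0.353, 0.015], [0.577, -0.356, 0.016], [0.559, -0.328, 0.153], [0.557, -0.327, 0.17], [0.56, -0.319, 0.126], [0.559, -0.32, 0.129], [0.559, -0.322, 0.134], [0.56, -0.327, 0.124], [0.575, -0.355, 0.005], [0.574, -0.356, 0.013], [0.556, -0.328, 0.156], [0.558, -0.325, 0.119], [0.572, -0.353, 0.004], [0.572, -0.355, 0.006], [0.554, -0.326, 0.151]]
```

Both stick tops are inside the flask at about 0.115 m and 0.133 m, which is below the neck at 0.146 m. Handing in.

```bash
python3 -c "
from bench import *
print(close_job())"
```

```text
the job is handed in; nothing more can be done
None
```

Both oil sticks, grey then green, were laid in the rest, taken again by the raised end and dropped into the flask below its neck; the flask and the bystanders have not moved, and the job is handed in at about 39 s of the 72 s allowed.

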